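# Set the stop of a telescoping cutting gauge to its next hole

### The job

Lengthen the cutting gauge by one hole: squeeze in the black side button of its outer tube, draw the tube out of its present hole (the stop plate moves away from the foot), and let the button spring back so that the tube is felt to snap into the very next hole, not a later one. Ease the tube along and stop as soon as it has caught - never force it against the caught lock - then let go, and leave the things standing around where they are.

Things in the scene. Friction and masses are not known exactly. Their poses are not given: they have to be found in the camera images.
- gauge_foot (a point): Fixed cutting gauge: foot and 99 mm tall steel pedestal, 40 to 150 mm behind (-x) this table-level point, hold a level 20 mm square bar, axis 70 mm up, ending 108 mm along +x; an aluminium tube slides over it. The point is right below the button's place with the tube fully in. Axes: x along the bar, the way the tube is drawn out; y to the side where the button stands out; z up. Place and yaw vary.
- grip_centre (a point): Centre of the tube's section level with the button, 70 mm up; moves with the tube, axes as gauge_foot. Tube 44 mm wide (y), 37 mm tall (top 88 mm up), from 25 mm behind to 115 mm ahead of this point. Squeeze here across y from above: one finger on the button, one on the plain side; 52 mm over both, 45 mm with the button in (22 mm on the plain side, 23 on the other). It cannot move sideways.
- fin_centre (a point): Centre of the upright fin on top of the tube, 75 mm ahead (x) of the button: 10 mm thick (x), 36 mm wide (y), 34 mm tall, top 122 mm above the table. Moves with the tube; axes as gauge_foot. Here the tube can be pushed or pinched without touching the button. In front of the fin the top is clear for 35 mm, behind it for 90 mm. Sliding takes 2.5 N, and 1 to 2 N more while the pin rubs on the bar.
- stop_centre (a point): Centre of the stop plate on the tube's far end, 118 mm ahead (x) of the button: 6 mm thick (x), 100 mm wide (y), from 8 to 94 mm above the table. Moves with the tube; axes as gauge_foot.
- button_face (a point): Centre of the outer face of the round black button, 22 mm across, 70 mm above the table, standing 8 mm out of the tube's side (along y of gauge_foot); moves with the button and the tube.
- button (a joint): How far the button is pressed, m: 0 fully out, 0.007 fully in. Spring: 4 N at first, 6.8 N fully in. It carries the lock pin to the far side of the bar, so pressing draws the pin out of its hole; the pin is clear from 0.0055. Let go between holes, the pin rubs on the bar and the button stays in at about 0.0055; at a hole it springs out to 0 and the tube is locked.
- tube (a joint): How far the tube is drawn out, m: 0 fully in, locked in the first hole (the start); at most 0.098. The next hole lies anywhere from 0.034 to 0.058 (differs from gauge to gauge, hidden in the tube), the one after it 0.034 further. Pin 8 mm, holes 10.5 mm long: a caught tube has about 1.3 mm play either way.
- lock_pin: Small steel lock pin inside the tube, moved by the button; it cannot be seen or touched. Its origin is on the bar's axis level with the button (shifted with the button as it is pressed). More than 30 N on it counts as forcing.
- prep_bowl: Bystander: small steel bowl, 110 mm across, 42 mm tall; origin at the centre of its underside.
- dial_timer: Bystander: kitchen timer, 64 mm across, 44 mm tall; origin at the centre of its underside.
- ring_2: Bystander: steel ring mould, 56 mm across, 50 mm tall; origin at the centre of its underside.
- jar_lid: Bystander: flat round jar lid, 71 mm across, 15 mm tall; origin at the centre of its underside.

How it is judged:
By the outcome, as a careful person would: the job done as asked, in the order asked, and still so for the second after the job is handed in, with the robot touching nothing.
It also fails if it takes over 43 s, if anything falls off the work surface, if the arm or the gripper's body presses on something with over 40 N, if the wrist force passes 120 N, or if a joint passes its speed limit or range.

### The arm

A 6-joint arm with a two-finger parallel gripper is mounted at the origin on a cart in front of the work surface, level with it; the furniture and walls round the work are solid. World frame = base frame: x ahead of the robot, y to its left, z up, the work surface at z = 0. Lengths are in mm, angles in rad, forces in N, time in s.
With the tool pointing down it reaches from about 350 to 875 mm from the base axis. Payload 4.2 kg.
Tool frame: the origin (TCP) lies midway between the tips of the shut fingers; the grasp point (between the pads) lies 19 mm behind it; z points along the fingers, y is the direction in which the jaws open and shut (so a half turn about z gives the same grasp; the last joint's range is limited). The gripper opens to 85 mm and grips with 20 to 120 N. Pads are 22 mm wide; open, the fingers measure 114 mm over their backs; the gripper's body (76 mm by 85 mm) begins 54 mm behind the grasp point. The pads swing forward as they close: fully open they stand 13 mm farther back than shut.
Start: joints at [-0.893, 0.385, 0.008, 0, -1.194, -0.259], TCP at [254.178, -570.958, 195.412] pointing down, gripper open.
Joint ranges: [-3.14, 3.14], [-1.21, 2.06], [-1.07, 1.41], [-3.16, 2.05], [-2.99, -0.16], [-3.1, 3.1]. Speed limits (rad/s): [2.79, 2.79, 3.14, 3.14, 3.14, 3.14].

### API

Orientations are given as a unit quaternion [x, y, z, w].
In Python, from bench import arm, eyes, nets gives the robot as it stands.
- The arm moves only by the tool jog_arm, never from a script. Its argument "rows" is a list of rows, each a list of 3 entries, a list of its own where there are three numbers: the shift along the tool's x, y, z in cm, then the turn, a rotation vector about the tool's x, y, z in degrees, then the finger opening in cm, from 0 to 8.54. In form: [[[x, y, z], [ax, ay, az], jaw], ...]. A call has 1 to 10 rows; each row shifts and turns the commanded pose from where the row before left it, along the tool's axes as they then stand; what a row does not reach is not made up. A row lasts 1/8 s, in which the tool goes at most 62.5 mm and 10.7 degrees, less where a joint would pass 70% of its speed; a pose out of reach is approached as far as the arm can. A call with a gripper value outside its range is refused whole. The fingers move at their own pace and stop on an object; the grip force is fixed at half the most. Time passes only in rows, so rows that do not move let the fingers close. It gives the time, the measured TCP pose, the force and the opening at its end, in the units of the state.
- arm.read_state(): the state, without advancing time (a new reading comes with each control period).
- eyes.get_image(name): name is "scene" or "top" or "wrist"; returns the picture (384x512x3 uint8, red, green, blue); there is no depth.
- eyes.camera_model(name): a dict with "K" (3x3 intrinsics, pixels), "rvec" (rotation vector, rad) and "tvec" (3), from world to camera coordinates, as OpenCV has them. Camera axes: x right, y down, z forward; pixel columns grow to the right and rows downward; lengths in mm; the calibration is good to about 2 mm. A picture is of the moment at which its call begins: read the wrist's pose just before it. camera_model takes no time and is no camera call; for the wrist camera it gives the pose at the moment of the call.
- arm.job_done(): hands the job in, once; it reports no verdict.
Trained networks look in the newest picture that a camera, given by its name, has taken for a name from the list of things; names that differ only in an ending like _2 or _b are one class to them, and where a whole thing is asked for, a point or a joint stands for the part that bears it (a point fixed in the world has none). Each returns a list of dicts, best first, with "conf" (0 to 1); they miss things now and then, are a little off and sometimes report something else, mostly with a low value. They report only what shows in the picture. A call takes as long as a camera call.
- nets.boxes_of(camera, name): "position" ([column, row] as shares, 0 to 1, of the picture: columns of its width, rows of its height, amid what is visible of it).
The state is a dict: "clock": time; "joints": joint angles; "joint_vel": joint speeds; "joint_efforts": joint torques, N m; "position": TCP position; "ee_rot": TCP orientation; "contact_force": force on the tool from outside, world axes, zero at the start; "wrist_torque": the same for the moment, N m; "gripper_width": finger opening in mm.
Only numpy, scipy, OpenCV 4.12 (cv2) and the standard library are available. Lean on these libraries where they do the work, as an engineer would, in place of code of your own. Each camera call takes 0.05 s, during which the arm holds its last target.

## Working session

There is one attempt and no reset: what is moved stays moved. The work goes in short steps, Python scripts to look and compute and a tool call to move; the robot and the scene stay as the last step left them, time stands still between calls to the robot, and variables do not carry over. Pictures are saved under pics/ and viewed, and the job is handed in when it is done.

Besides the shell and the picture viewer there is one more tool, called after "Call:" in YAML: its name, and indented under it one key for each argument. jog_arm: Moves the arm, as the interface text tells. Its arguments: {"type":"object","properties":{"rows":{"type":"array","items":{"type":"array"}}},"required":["rows"]}

```bash
ls; mkdir -p pics; python3 - <<'E'
from bench import arm, eyes, nets
import cv2
for n in ("scene","top"):
    im=eyes.get_image(n); cv2.imwrite(f"pics/{n}0.png",im[:,:,::-1])
    for t in ("gauge_foot","fin_centre","stop_centre","button_face","button","tube","grip_centre"):
        try: print(n,t,[(round(d["conf"],2),[round(float(d["position"][0])*512,1),round(float(d["position"][1])*384,1)]) for d in nets.boxes_of(n,t)[:2]])
        except Exception as e: print(n,t,e)
    m=eyes.camera_model(n); print(m)
print(arm.read_state())
E
```

```text
pics
scene gauge_foot [(0.94, [311.7, 196.0]), (0.6, [296.4, 200.5])]
scene fin_centre [(0.59, [295.1, 200.1])]
scene stop_centre [(0.71, [289.5, 202.3])]
scene button_face []
scene button []
scene tube [(0.7, [289.1, 205.6])]
scene grip_centre [(0.73, [289.1, 199.3])]
{'K': array([[435.28111073,   0.        , 256.00055999],
       [  0.        , 435.28111073, 193.53171217],
       [  0.        ,   0.        ,   1.        ]]), 'rvec': array([ 1.1668953 , -2.39197395,  0.92898503]), 'tvec': array([ 483.08696422,  329.04689508, 1119.68609938])}
top gauge_foot [(0.81, [321.4, 222.5]), (0.6, [272.6, 142.2])]
top fin_centre [(0.57, [292.5, 220.9])]
top stop_centre [(0.84, [288.7, 221.9])]
top button_face []
top button []
top tube [(0.8, [289.1, 222.9]), (0.34, [324.0, 223.5])]
top grip_centre [(0.61, [289.0, 221.8])]
{'K': array([[397.61739813,   0.        , 257.61151836],
       [  0.        , 397.61739813, 193.11326964],
       [  0.        ,   0.        ,   1.        ]]), 'rvec': array([ 2.11782163, -2.14612911,  0.16417603]), 'tvec': array([ 168.26105469,  590.32404877, 1212.80336546])}
{'clock': 0.8, 'joints': array([-8.93386545e-01,  3.84686461e-01,  7.91832720e-03, -3.47616164e-05,
       -1.19401815e+00, -2.58606886e-01]), 'joint_vel': array([ 1.61026075e-05, -8.29230787e-05, -6.13075178e-04, -1.44283979e-04,
       -8.34874929e-04, -1.28075982e-03]), 'joint_efforts': array([ 2.88753590e-04, -3.92028809e+01,  1.88606179e+01,  4.19044912e+00,
       -2.78921498e-04, -9.50493529e-06]), 'position': array([ 254.1940251 , -570.94787449,  195.42227971]), 'ee_rot': array([-2.07868205e-01,  9.78156843e-01,  2.80859525e-06,  1.66893018e-05]), 'contact_force': array([ 0.49075115, -0.45161246, -0.09925516]), 'wrist_torque': array([-0.00642685,  0.04340693,  0.0171786 ]), 'gripper_width': 85.83620218407269}
```

View pics/scene0.png

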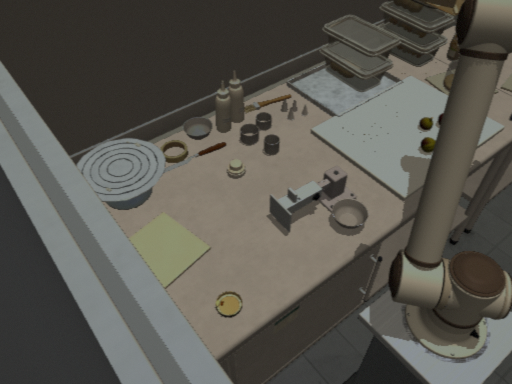

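View pics/top0.png

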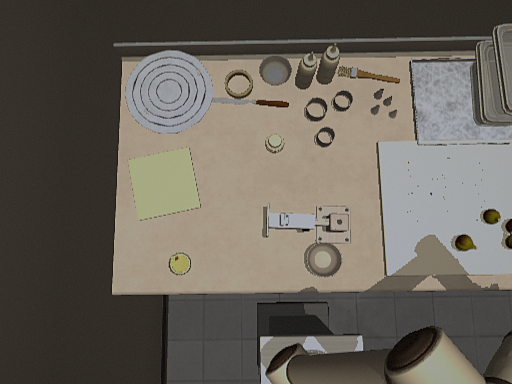

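```bash
python3 - <<'E'
import cv2
a=cv2.imread("pics/top0.png")[170:280,240:380]; cv2.imwrite("pics/topc.png",cv2.resize(a,None,fx=5.5,fy=5.4,interpolation=cv2.INTER_CUBIC))
a=cv2.imread("pics/scene0.png")[150:260,230:370]; cv2.imwrite("pics/scenec.png",cv2.resize(a,None,fx=5.5,fy=5.4,interpolation=cv2.INTER_CUBIC))
E
```

```text
(no output)
```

View pics/topc.png

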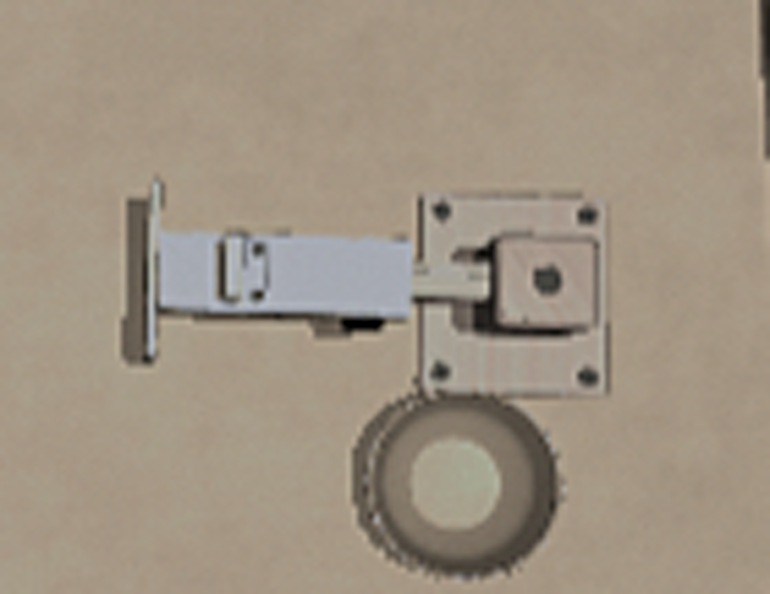

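View pics/scenec.png

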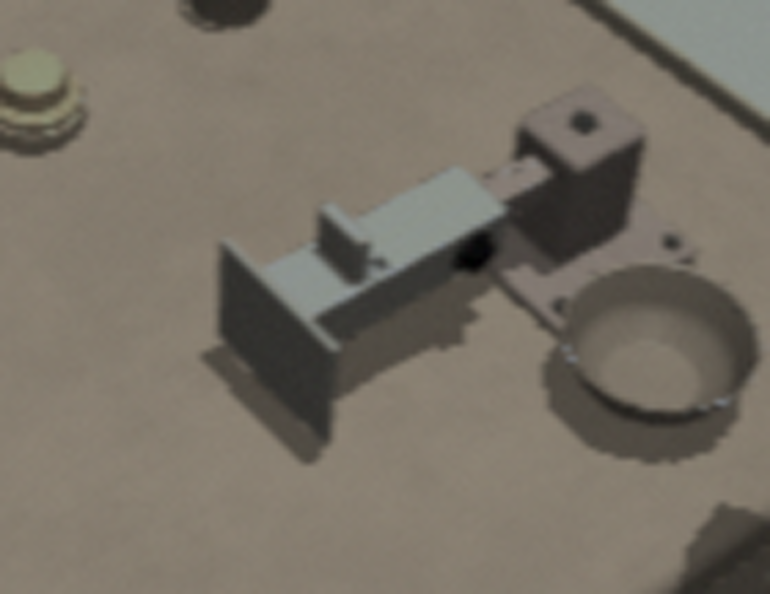

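```bash
cat > h.py <<'E'
import numpy as np, cv2
from scipy.optimize import least_squares
def proj(m,P): return cv2.projectPoints(np.array(P,float),m["rvec"],m["tvec"],m["K"],None)[0][:,0]
def T(p,L):
    c,s=np.cos(p[2]),np.sin(p[2]); L=np.array(L,float)
    return np.c_[p[0]+c*L[:,0]-s*L[:,1],p[1]+s*L[:,0]+c*L[:,1],L[:,2]]
E
python3 - <<'E'
from h import *
from bench import eyes
top=[((410,240),(-25,-22,88)),((408,318),(-25,22,88)),((160,232),(115,-22,88)),((160,306),(115,22,88)),((157,180),(118,-50,94)),((153,362),(118,50,94)),((364,326),(0,30,76))]
sc=[((460,168),(-25,-22,88)),((507,210),(-25,22,88)),((222,243),(121,-50,94)),((338,350),(121,50,94)),((328,440),(121,50,8)),((222,325),(121,-50,8)),((474,252),(0,30,70))]
mt,ms=eyes.camera_model("top"),eyes.camera_model("scene")
ut=np.array([a for a,_ in top])/[5.5,5.4]+[240,170]-0.4;us=np.array([a for a,_ in sc])/[5.5,5.4]+[230,150]-0.4
def f(p,w=(1,1)): return np.r_[w[0]*(proj(mt,T(p,[b for _,b in top]))-ut).ravel(),w[1]*(proj(ms,T(p,[b for _,b in sc]))-us).ravel()]
for w in((1,1),(1,0),(0,1)):
    r=least_squares(lambda p:f(p,w),[550,0,1.57],x_scale=[100,100,1]); print(w,r.x,np.degrees(r.x[2]))
    if w==(1,1): print(f(r.x).reshape(-1,2).round(1)); print(T(r.x,[(75,0,0),(118,0,0)]))
E
```

```text
(1, 1) [500.74447009  10.61044531   1.52896467] 87.60322245238773
[[ 1.3 -0.9]
 [ 1.6 -0.8]
 [ 0.8 -0.7]
 [ 0.4  0.1]
 [ 0.6 -0.4]
 [ 0.5 -1.2]
 [ 0.9  0.4]
 [-0.6 -0.1]
 [ 0.3  0.5]
 [-0.8 -0.4]
 [-0.9  0.9]
 [-0.6  2.6]
 [-1.3  3. ]
 [ 1.2  1.9]]
[[503.88092964  85.54483409   0.        ]
 [505.67916644 128.50721699   0.        ]]
(1, 0) [499.29398341  13.31331391   1.52992686] 87.65835216576926
(0, 1) [503.77846641   6.37367283   1.52923645] 87.61879439132979
```

The gauge fits at about (501, 11), with its axis at 87.6° and the button towards the robot. I'll turn the tool first, then travel above it.

Call:
jog_arm:
  rows:
    - [[0,0,0],[0,0,-10.6],8.5]
    - [[0,0,0],[0,0,-10.6],8.5]
    - [[0,0,0],[0,0,-10.6],8.5]
    - [[0,0,0],[0,0,-10.6],8.5]
    - [[0,0,0],[0,0,-10.6],8.5]
    - [[0,0,0],[0,0,-10.6],8.5]
    - [[-4.9,-1.85,0],[0,0,0],8.5]
    - [[-4.9,-1.85,0],[0,0,0],8.5]

```text
clock: 1.8
position: [295.4, -473.8, 195.1]
ee_rot: [-0.692, 0.722, 0.0, -0.0]
contact_force: [0.8, 0.8, 1.3]
gripper_width: 84.7
```

Call:
jog_arm:
  rows:
    - [[-4.9,-1.85,0],[0,0,0],8.5]
    - [[-4.9,-1.85,0],[0,0,0],8.5]
    - [[-4.9,-1.85,0],[0,0,0],8.5]
    - [[-4.9,-1.85,0],[0,0,0],8.5]
    - [[-4.9,-1.85,0],[0,0,0],8.5]
    - [[-4.9,-1.85,0],[0,0,0],8.5]
    - [[-4.9,-1.85,0],[0,0,0],8.5]
    - [[-4.9,-1.85,0],[0,0,0],8.5]
    - [[0,0,0],[0,0,0],8.5]

```text
clock: 2.92
position: [460.9, -86.5, 195.6]
ee_rot: [-0.694, 0.72, -0.0, 0.0]
contact_force: [0.1, -0.5, 0.0]
gripper_width: 85.1
```

```bash
cat > look.py <<'E'
import sys
from h import *
from bench import arm,eyes
from scipy.spatial.transform import Rotation as R
s=arm.read_state(); m=eyes.camera_model("wrist"); im=eyes.get_image("wrist")
np.savez("w.npz",K=m["K"],rvec=m["rvec"],tvec=m["tvec"])
cv2.imwrite(f"pics/{sys.argv[1]}.png",cv2.resize(im[:,:,::-1],None,fx=1.5,fy=1.5))
A=R.from_quat(s["ee_rot"]).as_matrix()
print(s["clock"],s["position"].round(1),"toolx",A[:,0].round(3),"y ang",np.degrees(np.arctan2(A[1,1],A[0,1])).round(2),s["contact_force"].round(2),s["gripper_width"])
print("cam",(-cv2.Rodrigues(m["rvec"])[0].T@m["tvec"].ravel()).round(0))
E
python3 look.py w1
```

```text
2.925 [460.9 -86.5 195.6] toolx [-0.037 -0.999 -0.   ] y ang 177.88 [ 0.12 -0.49  0.02] 85.06197978021048
cam [ 458. -168.  374.]
```

View pics/w1.png

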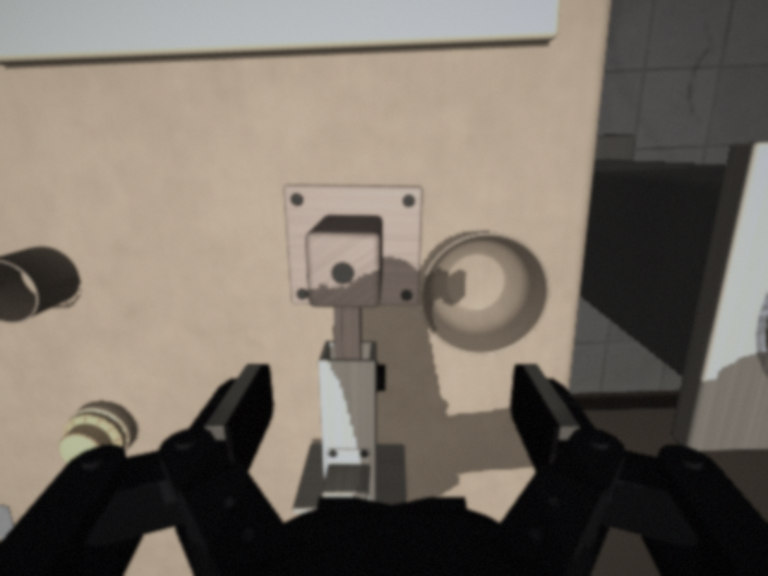

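```bash
python3 - <<'E'
import cv2
a=cv2.imread("pics/w1.png")[320:510,270:420]; cv2.imwrite("pics/w1c.png",cv2.resize(a,None,fx=3.1,fy=3.1,interpolation=cv2.INTER_CUBIC))
E
```

```text
(no output)
```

View pics/w1c.png

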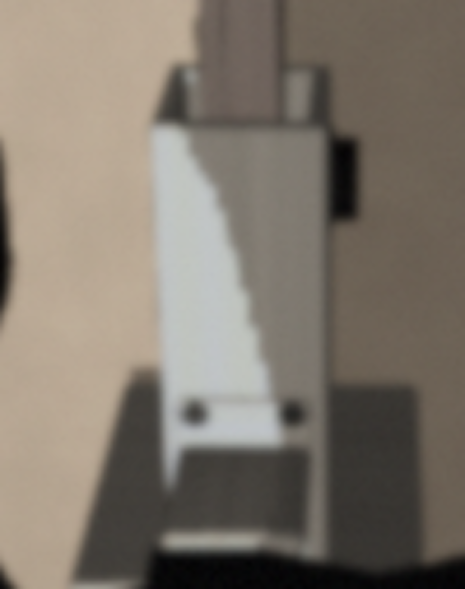

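```bash
python3 - <<'E'
from h import *
m=np.load("w.npz")
d=[((152,126),(-25,-22,88)),((328,126),(-25,22,88)),((182,450),(70,-18,88)),((308,452),(70,18,88)),((158,533),(70,-18,122)),((305,540),(70,18,122)),((357,179),(0,30,72))]
u=((np.array([a for a,_ in d])+.5)/3.1+[270,320])/1.5-.5
f=lambda p:(proj(m,T(p,[b for _,b in d]))-u).ravel()
r=least_squares(f,[500,10,1.53],x_scale=[100,100,1]);print(r.x,np.degrees(r.x[2]));print(f(r.x).reshape(-1,2).round(1))
E
```

```text
[500.16807559  11.91908076   1.51839328] 86.99752685724553
[[-0.4  0.3]
 [-0.2  0.8]
 [-0.7 -2.1]
 [ 0.8 -2.2]
 [ 0.1  1.3]
 [-0.1  0.2]
 [ 0.5  1.2]]
```

Call:
jog_arm:
  rows:
    - [[0,0,0],[0,0,0.6],8.5]
    - [[-5,-1.7,0],[0,0,0],8.5]
    - [[-4.95,-1.72,0],[0,0,0],8.5]
    - [[0,0,2],[0,0,0],8.5]
    - [[0,0,3],[0,0,0],8.5]
    - [[0,0,0],[0,0,0],8.5]
    - [[0,0,0],[0,0,0],8.5]

```text
clock: 3.85
position: [499.7, 7.6, 146.5]
ee_rot: [-0.688, 0.726, -0.001, 0.001]
contact_force: [0.3, -0.2, 0.2]
gripper_width: 84.8
```

```bash
python3 look.py w2
```

```text
3.85 [499.7   7.6 146.5] toolx [-0.054 -0.999  0.   ] y ang 176.92 [ 0.35 -0.22  0.16] 84.76420213838563
cam [495. -73. 325.]
```

View pics/w2.png

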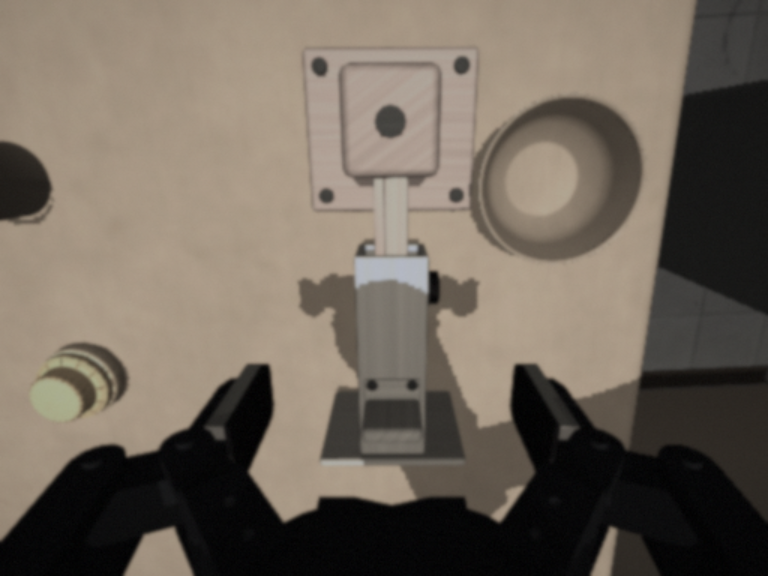

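```bash
python3 - <<'E'
from h import *
m=np.load("w.npz")
d=[((356,257),(-25,-22,88)),((427,257),(-25,22,88)),((439,287),(0,30,72)),((321,464),(121,-50,94)),((465,463),(121,50,94)),((362,430),(70,-18,122)),((424,430),(70,18,122))]
u=(np.array([a for a,_ in d])+.5)/1.5-.5
f=lambda p:(proj(m,T(p,[b for _,b in d]))-u).ravel()
r=least_squares(f,[500,10,1.53],x_scale=[100,100,1]);print(r.x,np.degrees(r.x[2]));print(f(r.x).reshape(-1,2).round(1))
E
```

```text
[500.2593507   11.49758781   1.52358781] 87.2951512281457
[[-1.3 -0.7]
 [ 1.5 -1. ]
 [-0.1  0.1]
 [-0.8  1.6]
 [ 1.   1.8]
 [-0.2 -0.3]
 [-0.1 -0.5]]
```

Call:
jog_arm:
  rows:
    - [[-0.38,0,0],[0,0,-0.4],8.5]
    - [[0,0,3],[0,0,0],8.5]
    - [[0,0,2.5],[0,0,0],8.5]
    - [[0,0,2.2],[0,0,0],8.5]
    - [[0,0,1.5],[0,0,0],8.5]
    - [[0,0,0.5],[0,0,0],8.5]
    - [[0,0,0],[0,0,0],7]
    - [[0,0,0],[0,0,0],6]

```text
clock: 4.9
position: [499.8, 12.5, 49.3]
ee_rot: [-0.691, 0.723, -0.0, 0.001]
contact_force: [0.6, 0.2, -0.3]
gripper_width: 60.0
```

```bash
python3 look.py w3
```

```text
4.9 [499.8  12.5  49.3] toolx [-0.045 -0.999 -0.001] y ang 177.41 [ 0.64  0.16 -0.34] 60.04469663704028
cam [496. -69. 228.]
```

View pics/w3.png

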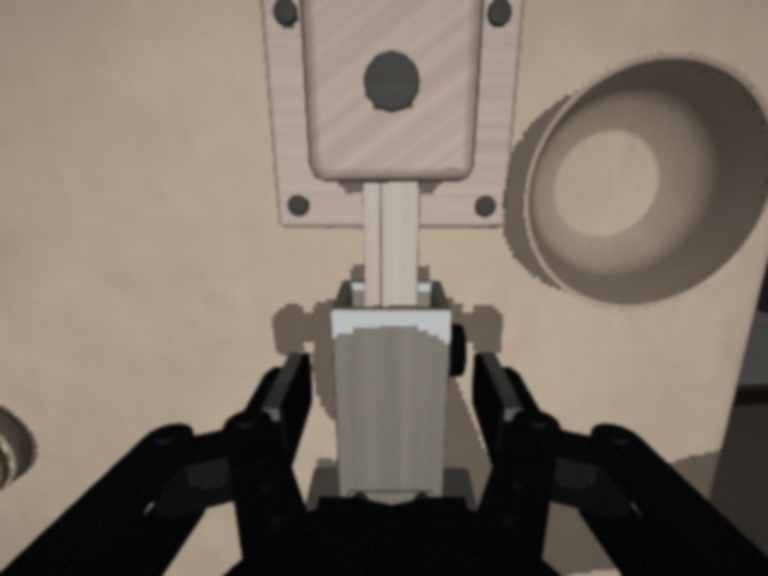

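Call:
jog_arm:
  rows:
    - [[0,0,0],[0,0,0],5.2]
    - [[0,0,0],[0,0,0],4.8]
    - [[0,0,0],[0,0,0],4.5]
    - [[0,0,0],[0,0,0],4.3]
    - [[0,0,0],[0,0,0],4.3]

```text
clock: 5.58
position: [500.3, 12.3, 49.0]
ee_rot: [-0.691, 0.723, -0.001, 0.001]
contact_force: [1.6, -0.9, 3.1]
gripper_width: 43.3
```

```bash
python3 look.py w4
```

```text
5.575 [500.3  12.3  49. ] toolx [-0.045 -0.999 -0.   ] y ang 177.41 [ 1.57 -0.88  3.13] 43.314647423854595
cam [497. -69. 228.]
```

View pics/w4.png

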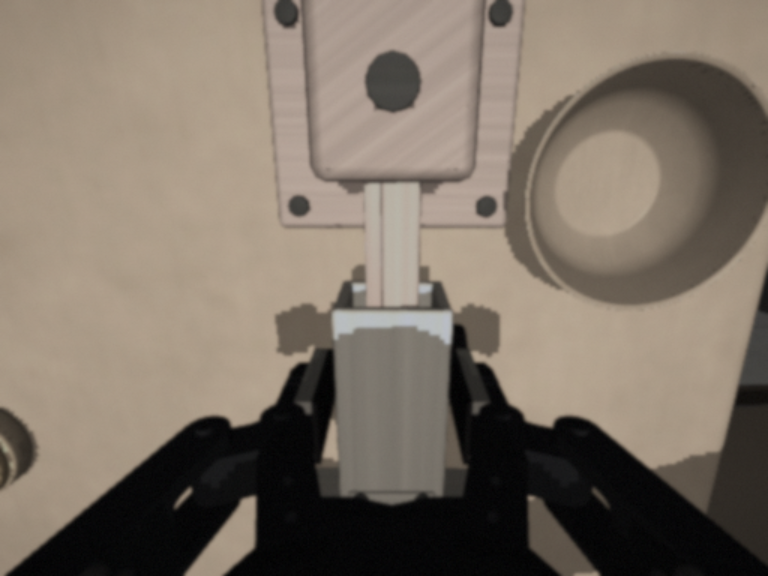

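Call:
jog_arm:
  rows:
    - [[0,0,0],[0,0,0],4.2]
    - [[-0.1,0,0],[0,0,0],4.2]
    - [[-0.1,0,0],[0,0,0],4.2]
    - [[-0.1,0,0],[0,0,0],4.2]

```text
clock: 6.12
position: [500.2, 13.9, 49.0]
ee_rot: [-0.691, 0.723, -0.001, -0.0]
contact_force: [5.2, -11.3, 4.7]
gripper_width: 42.6
```

Call:
jog_arm:
  rows:
    - [[0,0,0],[0,0,0],4.0]
    - [[0,0,0],[0,0,0],4.0]

```text
clock: 6.38
position: [500.2, 13.9, 49.3]
ee_rot: [-0.691, 0.723, -0.001, -0.0]
contact_force: [4.6, -8.2, 6.5]
gripper_width: 41.0
```

```bash
python3 look.py w5;python3 - <<'E'
import cv2
a=cv2.imread("pics/w5.png")[230:520,250:540]; cv2.imwrite("pics/w5c.png",cv2.resize(a,None,fx=2,fy=2,interpolation=cv2.INTER_CUBIC))
E
```

```text
6.375 [500.2  13.9  49.3] toolx [-0.045 -0.999  0.002] y ang 177.44 [ 4.6  -8.16  6.55] 41.006661584730175
cam [497. -67. 228.]
```

View pics/w5c.png

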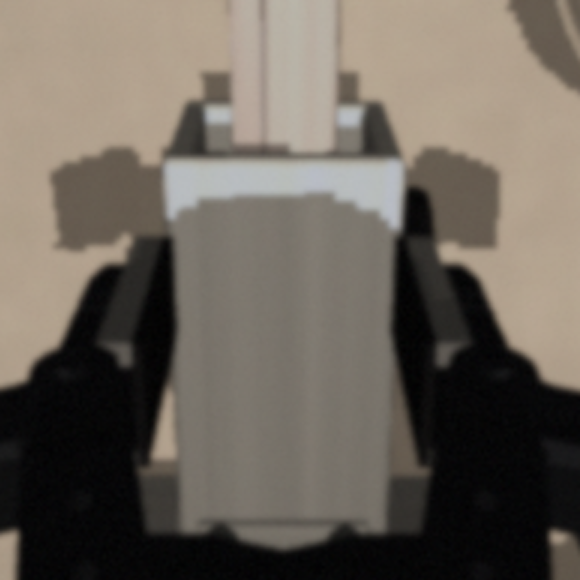

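```bash
python3 - <<'E'
from h import *
m=np.load("w.npz"); p=[500.3,11.5,1.5236]
im=cv2.imread("pics/w5.png")
th=np.linspace(0,2*np.pi,40)
def dr(L,c):
    q=(proj(m,T(p,L))+.5)*1.5-.5
    cv2.polylines(im,[np.int32(q*16)],True,c,1,cv2.LINE_AA,4)
dx=1.3
dr([(dx+11*np.cos(t),30,70+11*np.sin(t)) for t in th],(0,0,255))
dr([(dx+11*np.cos(t),23,70+11*np.sin(t)) for t in th],(0,255,0))
dr([(dx-25,-22,88),(dx-25,22,88),(dx+100,22,88),(dx+100,-22,88)],(255,0,0))
dr([(dx-25,-22,51),(dx-25,22,51),(dx-25,22,88),(dx-25,-22,88)],(255,255,0))
cv2.imwrite("pics/w5o.png",cv2.resize(im[230:520,250:540],None,fx=2,fy=2,interpolation=cv2.INTER_CUBIC))
E
```

```text
(no output)
```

View pics/w5o.png

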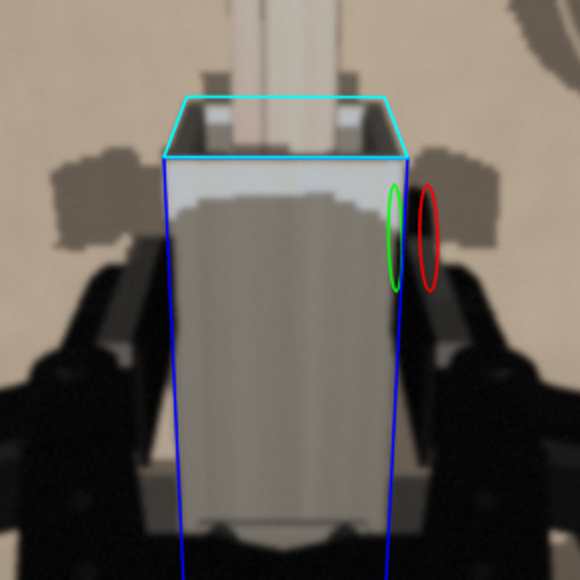

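```bash
python3 - <<'E'
from h import *
m=np.load("w.npz"); p=[500.3,11.5,1.5236]
im=cv2.imread("pics/w5.png")
def dr(L,c):
    q=(proj(m,T(p,L))+.5)*1.5-.5
    cv2.polylines(im,[np.int32(q*16)],True,c,1,cv2.LINE_AA,4)
for g,c in ((22,(0,255,0)),(26,(0,0,255))):
  for s in (-1,1):
    dr([(2.4+a,s*g+0.5,z) for a,z in((-11,55),(11,55),(11,90),(-11,90))],c)
    dr([(2.4+a,s*g+0.5,72) for a in(-11,11)],c)
cv2.imwrite("pics/w5p.png",cv2.resize(im[230:520,250:540],None,fx=2.7,fy=2.05,interpolation=cv2.INTER_CUBIC))
E
```

```text
(no output)
```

View pics/w5p.png

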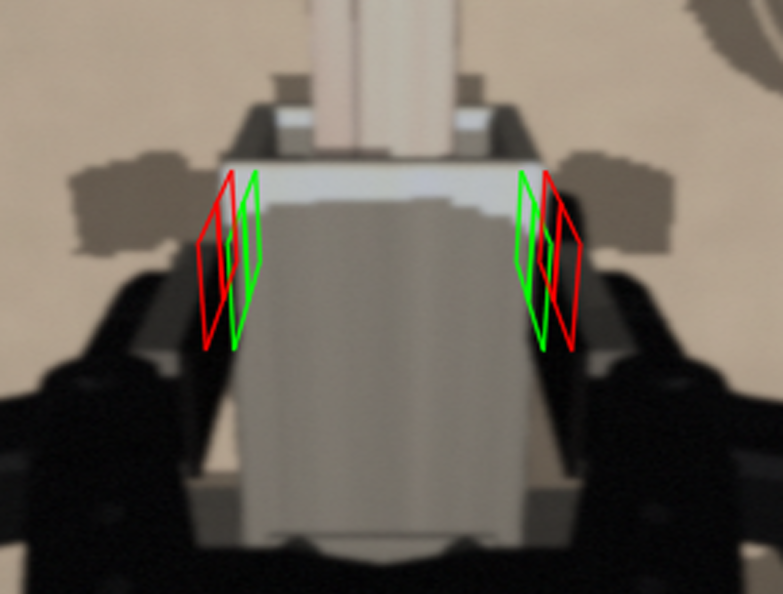

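Call:
jog_arm:
  rows:
    - [[0.2,0,0],[0,0,0],3.5]
    - [[0,0,0],[0,0,0],3.0]
    - [[0,0,0],[0,0,0],2.5]
    - [[0,0,0],[0,0,0],2.5]

```text
clock: 6.92
position: [500.3, 13.5, 49.5]
ee_rot: [-0.691, 0.723, -0.001, 0.001]
contact_force: [2.1, -1.8, 8.8]
gripper_width: 39.9
```

```bash
python3 look.py w6;python3 - <<'E'
import cv2
a=cv2.imread("pics/w6.png")[230:520,250:540]; cv2.imwrite("pics/w6c.png",cv2.resize(a,None,fx=2,fy=2,interpolation=cv2.INTER_CUBIC))
E
```

```text
6.925 [500.3  13.5  49.5] toolx [-0.045 -0.999 -0.   ] y ang 177.43 [ 2.12 -1.83  8.83] 39.88386097700928
cam [497. -68. 228.]
```

View pics/w6c.png

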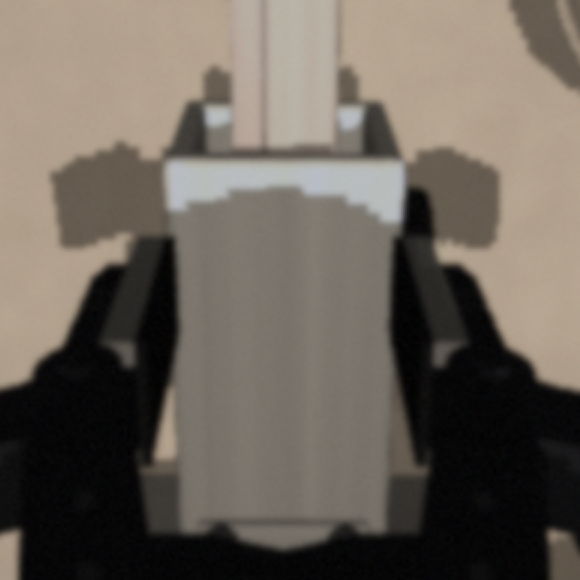

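```bash
python3 - <<'E'
from h import *
from bench import arm
from scipy.spatial.transform import Rotation as R
m=np.load("w.npz"); s=arm.read_state()
A=R.from_quat(s["ee_rot"]).as_matrix()
print(m["K"][0,0])
for g,l,r,row in((84.8,272,512,365),(60,310,475,355),(44,335,452,350),(52,335,452,350)):
    def f(v):
        P=[s["position"]+A@[v[0],v[2]+k*g/2,v[1]] for k in(-1,1)]
        q=proj(m,P); c=sorted(q[:,0]); return [c[0]-l/1.5,c[1]-r/1.5,q[:,1].mean()-row/1.5]
    q=least_squares(f,[0,0,0]); print(g,q.x.round(1),q.cost)
E
```

```text
277.94033734387585
84.8 [  8.2 -47.8  -0.2] 6.564574811467585e-22
60 [  9.5 -42.8  -0.1] 3.715850407953054e-25
44 [  8.8 -37.6   0.3] 4.8467614016778965e-27
52 [ -4.3 -11.9   0.5] 1.0212883606461528e-17
```

```bash
python3 - <<'E'
from h import *
from bench import eyes,arm
im=eyes.get_image("scene")[:,:,::-1].copy(); m=eyes.camera_model("scene")
print(proj(m,[arm.read_state()["position"]]))
cv2.imwrite("pics/s6.png",cv2.resize(im[130:260,220:380],None,fx=4.9,fy=4.6,interpolation=cv2.INTER_CUBIC))
E
```

```text
[[309.34147789 197.29093428]]
```

View pics/s6.png

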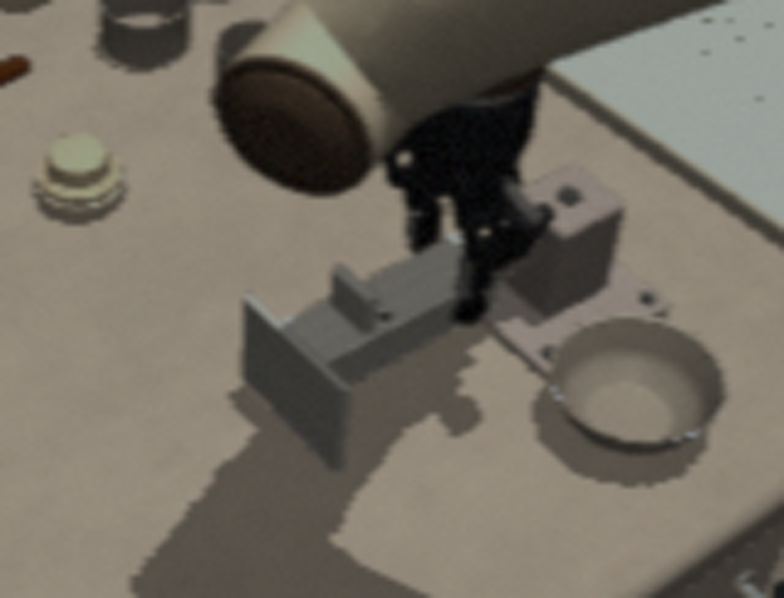

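The scene picture shows the finger ending just above the round button at about (470, 290). The wrist picture agrees: with the jaws partly open the tips stand about 37 mm behind the TCP. So I pinched only the tube's top edge. I'll open, go lower in steps and watch the force.

Call:
jog_arm:
  rows:
    - [[0,0,0],[0,0,0],6.4]
    - [[0,0,0],[0,0,0],6.4]
    - [[0,0,0],[0,0,0],6.4]
    - [[0,0,1],[0,0,0],6.4]
    - [[0,0,0.7],[0,0,0],6.4]
    - [[0,0,0],[0,0,0],6.4]

```text
clock: 7.78
position: [498.4, 12.9, 30.4]
ee_rot: [-0.691, 0.723, 0.001, -0.001]
contact_force: [-0.4, -0.4, -0.2]
gripper_width: 64.1
```

```bash
python3 look.py w7;  python3 - <<'E'
from h import *
from bench import eyes,arm
im=eyes.get_image("scene")[:,:,::-1].copy()
a=cv2.resize(im[150:230,270:370],None,fx=4,fy=5,interpolation=cv2.INTER_CUBIC)
b=cv2.imread("pics/w7.png")[180:580,200:600]
cv2.imwrite("pics/s7.png",np.hstack([a,b]))
E
```

```text
7.775 [498.4  12.9  30.4] toolx [-0.046 -0.999  0.001] y ang 177.38 [-0.41 -0.39 -0.25] 64.08082937404669
cam [496. -68. 209.]Traceback (most recent call last):
  File "<stdin>", line 6, in <module>
    return _nx.concatenate(arrs, 1, dtype=dtype, casting=casting)
           ~~~~~~~~~~~~~~~^^^^^^^^^^^^^^^^^^^^^^^^^^^^^^^^^^^^^^^
ValueError: all the input array dimensions except for the concatenation axis must match exactly, but along dimension 0, the array at index 0 has size 400 and the array at index 1 has size 396
```

```bash
 python3 - <<'E'
from h import *
from bench import eyes,arm
im=eyes.get_image("scene")[:,:,::-1].copy()
a=cv2.resize(im[150:230,270:370],None,fx=4,fy=5,interpolation=cv2.INTER_CUBIC)
b=cv2.imread("pics/w7.png")[176:576,200:600]
cv2.imwrite("pics/s7.png",np.hstack([a,b]))
E
```

```text
(no output)
```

View pics/s7.png

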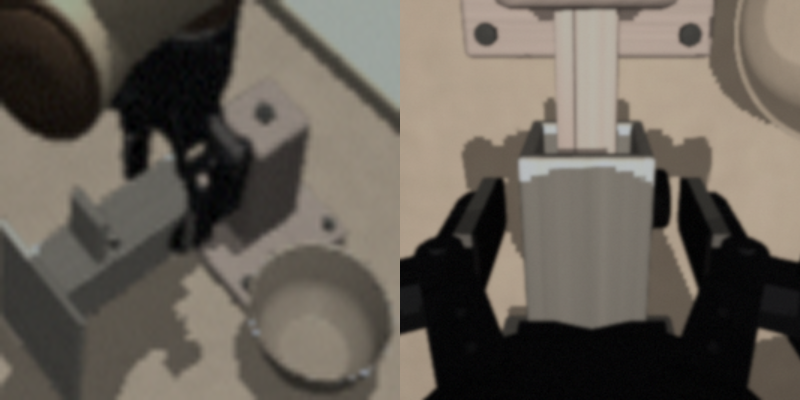

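Call:
jog_arm:
  rows:
    - [[0,0,0.5],[0,0,0],6.4]
    - [[0,0,0.3],[0,0,0],6.4]
    - [[0,0,0],[0,0,0],6.4]

```text
clock: 8.3
position: [498.9, 13.1, 23.1]
ee_rot: [-0.691, 0.723, 0.0, -0.0]
contact_force: [-0.1, 0.4, -1.3]
gripper_width: 64.0
```

```bash
 python3 look.py w8; python3 - <<'E'
from h import *
from bench import eyes,arm
im=eyes.get_image("scene")[:,:,::-1].copy()
a=cv2.resize(im[150:230,270:370],None,fx=4,fy=5,interpolation=cv2.INTER_CUBIC)
b=cv2.imread("pics/w8.png")[176:576,200:600]
cv2.imwrite("pics/s8.png",np.hstack([a,b]))
E
```

```text
8.3 [498.9  13.1  23.1] toolx [-0.045 -0.999  0.   ] y ang 177.39 [-0.08  0.37 -1.26] 64.0247803220857
cam [496. -68. 202.]
```

View pics/s8.png

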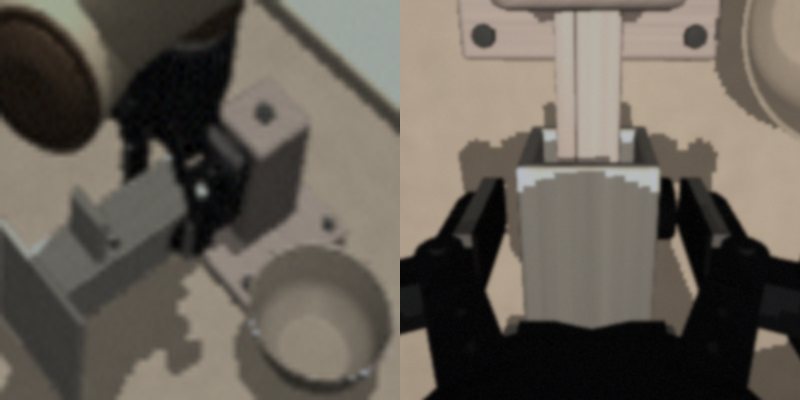

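Call:
jog_arm:
  rows:
    - [[0,-0.05,0.4],[0,0,0],6]
    - [[0,0,0],[0,0,0],5.2]
    - [[0,0,0],[0,0,0],4.8]
    - [[0,0,0],[0,0,0],4.4]
    - [[0,0,0],[0,0,0],4.2]
    - [[0,0,0],[0,0,0],4.0]

```text
clock: 9.15
position: [500.0, 13.0, 19.8]
ee_rot: [-0.691, 0.723, -0.0, -0.0]
contact_force: [-1.5, -2.6, 4.9]
gripper_width: 43.9
```

```bash
 python3 look.py w9; python3 - <<'E'
from h import *
from bench import eyes,arm
im=eyes.get_image("scene")[:,:,::-1].copy()
a=cv2.resize(im[150:230,270:370],None,fx=4,fy=5,interpolation=cv2.INTER_CUBIC)
b=cv2.imread("pics/w9.png")[176:576,200:600]
cv2.imwrite("pics/s9.png",np.hstack([a,b]))
E
```

```text
9.15 [500.   13.   19.8] toolx [-0.045 -0.999  0.   ] y ang 177.41 [-1.5  -2.6   4.94] 43.905285241809864
cam [497. -68. 199.]
```

View pics/s9.png

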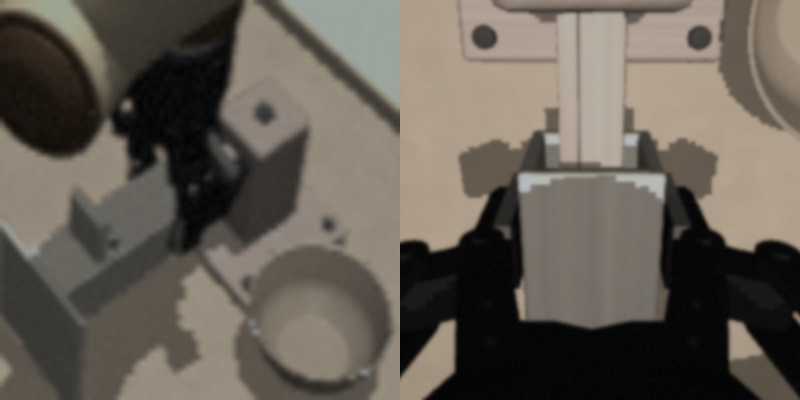

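The button is now hidden and the fingers have stopped at 43.9 mm on a 40 mm command. Next is a test draw.

Call:
jog_arm:
  rows:
    - [[0,0,0],[0,0,0],3.5]
    - [[-0.1,0,0],[0,0,0],3.5]
    - [[-0.1,0,0],[0,0,0],3.5]
    - [[-0.1,0,0],[0,0,0],3.5]
    - [[0,0,0],[0,0,0],3.5]

```text
clock: 9.88
position: [500.1, 16.0, 19.8]
ee_rot: [-0.691, 0.723, -0.0, -0.0]
contact_force: [-1.1, -2.4, 5.7]
gripper_width: 44.0
```

Call:
jog_arm:
  rows:
    - [[-0.2,0,0],[0,0,0],3.5]
    - [[-0.2,0,0],[0,0,0],3.5]
    - [[-0.2,0,0],[0,0,0],3.5]
    - [[-0.3,0,0],[0,0,0],3.5]
    - [[-0.3,0,0],[0,0,0],3.5]
    - [[-0.3,0,0],[0,0,0],3.5]
    - [[0,0,0],[0,0,0],3.5]

```text
clock: 10.75
position: [500.9, 31.2, 19.8]
ee_rot: [-0.691, 0.723, -0.0, 0.0]
contact_force: [-0.7, -0.3, 5.0]
gripper_width: 43.7
```

```bash
 python3 look.py w10; python3 - <<'E'
from h import *
from bench import eyes,arm
im=eyes.get_image("scene")[:,:,::-1].copy()
a=cv2.resize(im[150:230,270:370],None,fx=4,fy=5,interpolation=cv2.INTER_CUBIC)
b=cv2.imread("pics/w10.png")[176:576,200:600]
cv2.imwrite("pics/s10.png",np.hstack([a,b]))
E
```

```text
10.75 [500.9  31.2  19.8] toolx [-0.045 -0.999  0.   ] y ang 177.41 [-0.7  -0.33  5.01] 43.747858657541585
cam [498. -50. 199.]
```

View pics/s10.png

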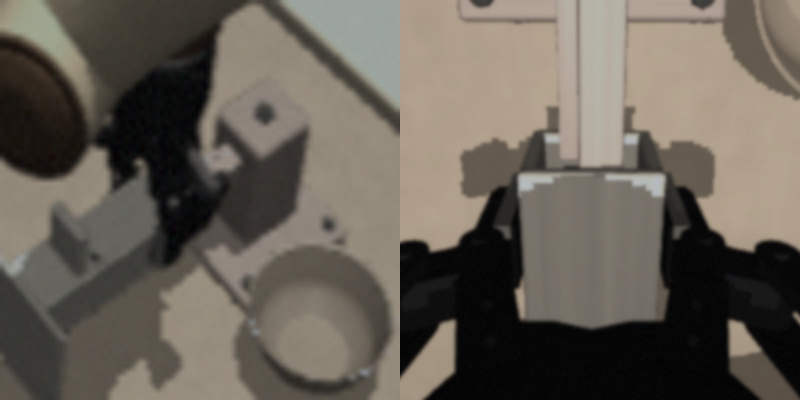

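Call:
jog_arm:
  rows:
    - [[0,0,0],[0,0,0],6.4]
    - [[0,0,0],[0,0,0],6.4]
    - [[0,0,0],[0,0,0],6.4]
    - [[0,0,-2.5],[0,0,0],6.4]
    - [[0,0,-3],[0,0,0],6.4]
    - [[0,0,0],[0,0,0],4]
    - [[0,0,0],[0,0,0],1]
    - [[0,0,0],[0,0,0],0]
    - [[0,0,0],[0,0,0],0]

```text
clock: 11.98
position: [500.1, 31.0, 73.6]
ee_rot: [-0.691, 0.723, 0.0, -0.001]
contact_force: [0.5, 0.1, 0.6]
gripper_width: -0.2
```

```bash
 python3 look.py w11; python3 - <<'E'
from h import *
from bench import eyes,arm
im=eyes.get_image("scene")[:,:,::-1].copy()
a=cv2.resize(im[150:230,270:370],None,fx=4,fy=5,interpolation=cv2.INTER_CUBIC)
b=cv2.imread("pics/w11.png")[176:576,200:600]
cv2.imwrite("pics/s11.png",np.hstack([a,b]))
E
```

```text
11.975 [500.1  31.   73.6] toolx [-0.045 -0.999  0.001] y ang 177.39 [0.5  0.12 0.65] -0.22552037520318705
cam [497. -50. 253.]
```

View pics/s11.png

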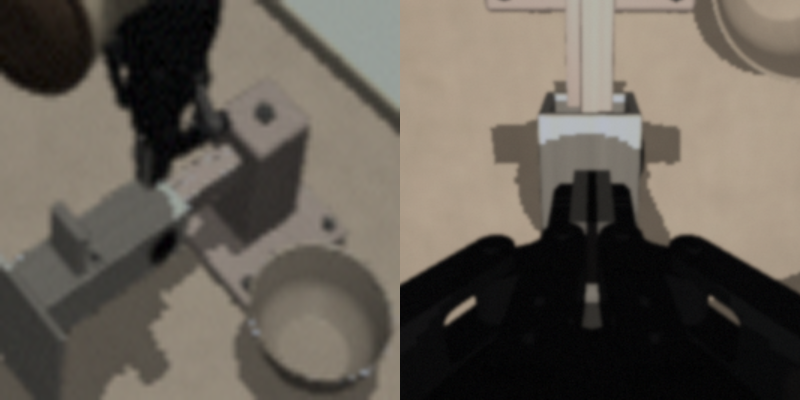

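Call:
jog_arm:
  rows:
    - [[0,0,1.1],[0,0,0],0]
    - [[-1.5,0,0],[0,0,0],0]
    - [[-1.5,0,0],[0,0,0],0]
    - [[-1.2,0,0],[0,0,0],0]
    - [[-0.5,0,0],[0,0,0],0]
    - [[0,0,0],[0,0,0],0]

```text
clock: 12.82
position: [502.7, 78.7, 63.5]
ee_rot: [-0.691, 0.723, -0.0, 0.0]
contact_force: [-0.3, 0.4, -0.1]
gripper_width: -0.4
```

```bash
 python3 look.py w12; python3 - <<'E'
from h import *
from bench import eyes,arm
im=eyes.get_image("scene")[:,:,::-1].copy()
a=cv2.resize(im[150:230,250:350],None,fx=4,fy=5,interpolation=cv2.INTER_CUBIC)
b=cv2.imread("pics/w12.png")[176:576,200:600]
cv2.imwrite("pics/s12.png",np.hstack([a,b]))
E
```

```text
12.825 [502.7  78.7  63.5] toolx [-0.045 -0.999 -0.   ] y ang 177.45 [-0.32  0.37 -0.05] -0.4476430259170365
cam [499.  -2. 242.]
```

View pics/s12.png

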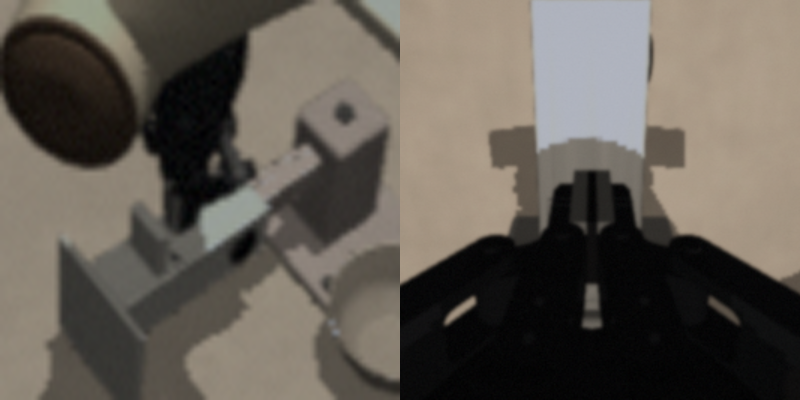

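Call:
jog_arm:
  rows:
    - [[-0.2,0,0],[0,0,0],0]
    - [[-0.2,0,0],[0,0,0],0]
    - [[-0.2,0,0],[0,0,0],0]
    - [[-0.2,0,0],[0,0,0],0]
    - [[-0.2,0,0],[0,0,0],0]

```text
clock: 13.55
position: [503.1, 88.2, 63.4]
ee_rot: [-0.691, 0.723, 0.0, -0.0]
contact_force: [-0.4, 0.2, 0.6]
gripper_width: 0.0
```

Call:
jog_arm:
  rows:
    - [[-0.2,0,0],[0,0,0],0]
    - [[-0.1,0,0],[0,0,0],0]
    - [[-0.1,0,0],[0,0,0],0]

```text
clock: 13.92
position: [503.2, 91.2, 63.4]
ee_rot: [-0.691, 0.723, -0.0, -0.001]
contact_force: [2.0, -4.4, 0.5]
gripper_width: 0.3
```

Call:
jog_arm:
  rows:
    - [[-0.15,0,0],[0,0,0],0]
    - [[-0.15,0,0],[0,0,0],0]
    - [[-0.15,0,0],[0,0,0],0]
    - [[-0.15,0,0],[0,0,0],0]
    - [[-0.15,0,0],[0,0,0],0]
    - [[-0.15,0,0],[0,0,0],0]

```text
clock: 14.68
position: [503.6, 100.2, 63.4]
ee_rot: [-0.691, 0.723, -0.0, -0.001]
contact_force: [1.8, -4.7, -0.5]
gripper_width: -0.1
```

```bash
 python3 look.py w13; python3 - <<'E'
from h import *
b=cv2.imread("pics/w13.png")[0:400,200:600]
cv2.imwrite("pics/s13.png",b)
E
```

```text
14.675 [503.6 100.2  63.4] toolx [-0.046 -0.999  0.001] y ang 177.37 [ 1.81 -4.65 -0.48] -0.09851846534258735
cam [500.  19. 242.]
```

View pics/s13.png

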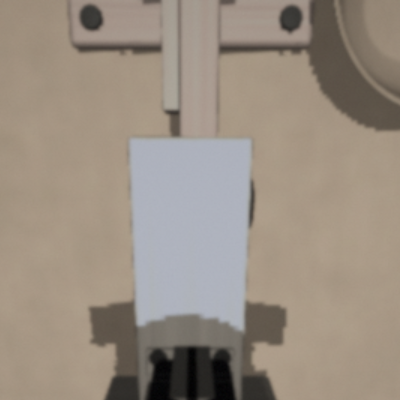

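Call:
jog_arm:
  rows:
    - [[-0.1,0,0],[0,0,0],0]
    - [[-0.1,0,0],[0,0,0],0]
    - [[-0.1,0,0],[0,0,0],0]
    - [[-0.1,0,0],[0,0,0],0]
    - [[-0.1,0,0],[0,0,0],0]

```text
clock: 15.35
position: [503.9, 105.8, 63.4]
ee_rot: [-0.691, 0.723, -0.0, -0.0]
contact_force: [1.7, -3.5, 1.1]
gripper_width: 0.1
```

Call:
jog_arm:
  rows:
    - [[-0.1,0,0],[0,0,0],0]
    - [[-0.1,0,0],[0,0,0],0]

```text
clock: 15.6
position: [504.0, 108.0, 63.4]
ee_rot: [-0.691, 0.723, -0.0, -0.0]
contact_force: [2.6, -2.6, -0.5]
gripper_width: 0.3
```

Call:
jog_arm:
  rows:
    - [[-0.1,0,0],[0,0,0],0]
    - [[-0.1,0,0],[0,0,0],0]

```text
clock: 15.85
position: [504.1, 110.1, 63.4]
ee_rot: [-0.691, 0.723, -0.0, -0.0]
contact_force: [1.7, -4.4, -0.4]
gripper_width: -0.1
```

Call:
jog_arm:
  rows:
    - [[-0.1,0,0],[0,0,0],0]
    - [[-0.1,0,0],[0,0,0],0]

```text
clock: 16.1
position: [504.2, 112.2, 63.4]
ee_rot: [-0.691, 0.723, -0.0, 0.0]
contact_force: [0.5, -5.2, -0.7]
gripper_width: -0.4
```

Call:
jog_arm:
  rows:
    - [[-0.1,0,0],[0,0,0],0]
    - [[-0.1,0,0],[0,0,0],0]

```text
clock: 16.35
position: [504.3, 114.4, 63.4]
ee_rot: [-0.691, 0.723, 0.0, 0.0]
contact_force: [1.0, -3.7, 1.0]
gripper_width: 0.1
```

Call:
jog_arm:
  rows:
    - [[-0.1,0,0],[0,0,0],0]
    - [[-0.1,0,0],[0,0,0],0]

```text
clock: 16.6
position: [504.4, 116.3, 63.4]
ee_rot: [-0.691, 0.723, 0.0, 0.0]
contact_force: [1.2, -2.8, 0.8]
gripper_width: 0.1
```

```bash
 python3 look.py w14; python3 - <<'E'
from h import *
b=cv2.imread("pics/w14.png")[0:400,200:600]
cv2.imwrite("pics/s14.png",b)
E
```

```text
16.6 [504.4 116.3  63.4] toolx [-0.045 -0.999 -0.   ] y ang 177.4 [ 1.21 -2.8   0.8 ] 0.05192121526120311
cam [501.  35. 242.]
```

View pics/s14.png

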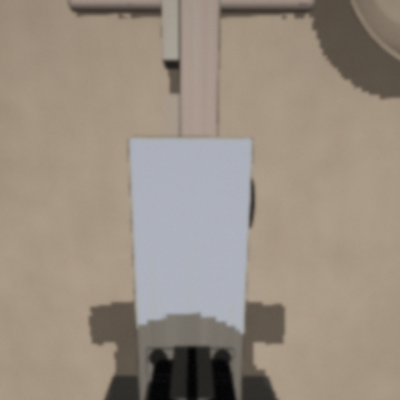

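Call:
jog_arm:
  rows:
    - [[-0.1,0,0],[0,0,0],0]
    - [[-0.1,0,0],[0,0,0],0]

```text
clock: 16.9
position: [504.5, 118.2, 63.4]
ee_rot: [-0.691, 0.723, -0.0, 0.0]
contact_force: [1.1, -2.9, -0.6]
gripper_width: -0.1
```

```bash
cat > chk.py <<'E'
from h import *
from bench import eyes,arm
im=eyes.get_image("wrist").astype(int)
r=im[105:165,293:335].sum(2); print("dark px", (r<90).sum(), "max cols", (r<90).sum(1).max(), arm.read_state()["contact_force"].round(1))
E
python3 - <<'E'
import cv2
im=cv2.resize(cv2.imread("pics/w14.png"),(512,384),interpolation=cv2.INTER_AREA).astype(int)
r=im[105:165,293:335].sum(2); print((r<90).sum(),(r<90).sum(1).max())
E
python3 chk.py
```

```text
0 0
dark px 0 max cols 0 [ 1.  -2.   0.6]
```

```bash
sed -i 's/<90/<220/g' chk.py
python3 - <<'E'
import cv2
for n in("w13","w14"):
    im=cv2.resize(cv2.imread(f"pics/{n}.png"),(512,384),interpolation=cv2.INTER_AREA).astype(int)
    r=im[105:165,293:335].sum(2); print((r<220).sum(),(r<220).sum(1).max())
E
python3 chk.py
```

```text
7 1
11 1
dark px 54 max cols 3 [ 1.9 -2.  -0.5]
```

Call:
jog_arm:
  rows:
    - [[-0.1,0,0],[0,0,0],0]
    - [[-0.1,0,0],[0,0,0],0]

```text
clock: 17.25
position: [504.6, 120.1, 63.4]
ee_rot: [-0.691, 0.723, -0.0, -0.0]
contact_force: [1.5, -2.2, -0.3]
gripper_width: -0.4
```

```bash
python3 chk.py
```

```text
dark px 363 max cols 11 [ 2.3 -2.9 -0.6]
```

```bash
 python3 look.py w15; python3 - <<'E'
from h import *
b=cv2.imread("pics/w15.png")[0:400,200:600]
cv2.imwrite("pics/s15.png",b)
E
```

```text
17.3 [504.6 120.2  63.4] toolx [-0.045 -0.999 -0.   ] y ang 177.4 [ 2.27 -2.9  -0.56] 0.2341865372874895
cam [501.  39. 242.]
```

View pics/s15.png

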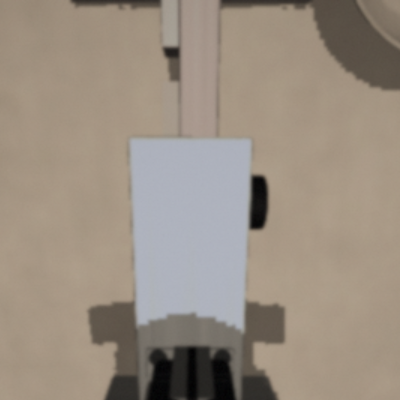

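The button is fully out at crop (258, 202), and the force is only 3 N, so the pin has caught. I'll back away from the fin and rise.

Call:
jog_arm:
  rows:
    - [[0.2,0,0],[0,0,0],0]
    - [[0.6,0,0],[0,0,0],0]
    - [[1,0,0],[0,0,0],0]
    - [[0.5,0,-1],[0,0,0],0]
    - [[0,0,-4],[0,0,0],0]
    - [[0,0,-5],[0,0,0],0]
    - [[0,0,-3],[0,0,0],0]
    - [[0,0,0],[0,0,0],0]

```text
clock: 18.35
position: [505.2, 97.5, 197.1]
ee_rot: [-0.691, 0.723, -0.001, 0.004]
contact_force: [-0.0, 0.8, -0.0]
gripper_width: -0.2
```

```bash
 python3 look.py w16; python3 - <<'E'
from h import *
from bench import eyes,arm
im=eyes.get_image("top")[:,:,::-1].copy(); s=eyes.get_image("scene")[:,:,::-1].copy()
a=cv2.resize(s[140:240,230:370],(400,400),interpolation=cv2.INTER_CUBIC)
b=cv2.resize(im[170:280,230:370],(400,400),interpolation=cv2.INTER_CUBIC)
cv2.imwrite("pics/s16.png",np.hstack([a,b]))
E
```

```text
18.35 [505.2  97.5 197.1] toolx [-0.046 -0.999 -0.004] y ang 177.39 [-0.02  0.83 -0.03] -0.21320648103302994
cam [501.  16. 376.]
```

View pics/w16.png

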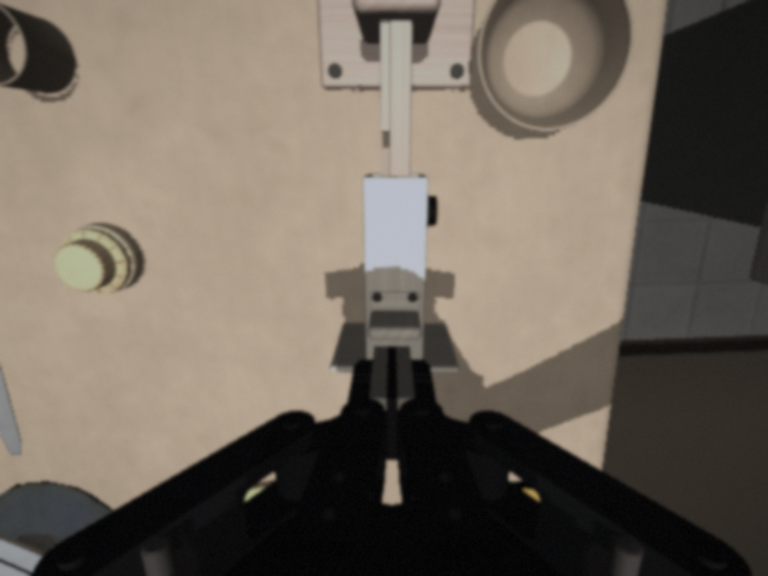

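View pics/s16.png

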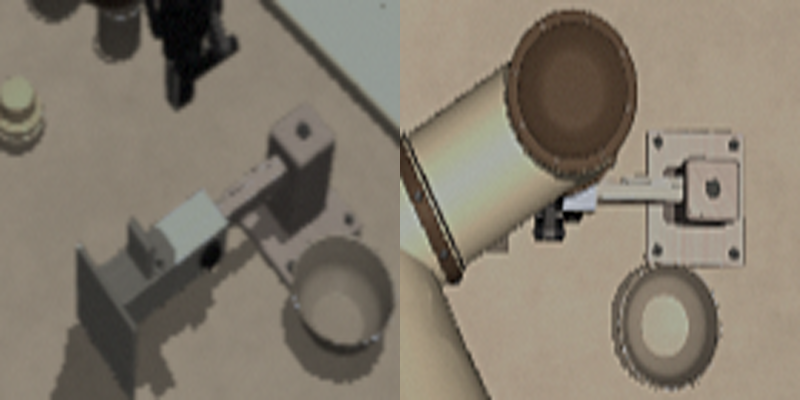

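```bash
python3 -c "
from bench import arm; print(arm.job_done())"
```

```text
the job is handed in; nothing more can be done
None
```

The gauge is one hole longer: the tube snapped into its next hole about 47 mm out, inside the 34–58 mm range, and I handed the job in at about 18.5 s.

**What I did:** I squeezed the button and drew the tube about 18 mm. I let go between the holes, then pushed on the fin in 1 mm steps, with 2 to 5 N along the bar, until the button sprang out.

**Last checks:** In the last wrist picture the button stands fully out and the fingers are clear. The tool force was about 0 N. The bowl and timer look unmoved; I did not check the ring mould or jar lid closely. I read the lock from the button and did not test it by pulling.

**What disagreed:**
- **First squeeze:** the fingertips ended about 37 mm higher than the stated TCP suggested, so my first squeeze caught only the tube's top edge.
- **Pull on the lock:** I also drew about 3 mm against the still-locked tube, with roughly 11 N. That is under the 30 N limit, but it is a pull on a caught lock. I then opened the fingers, lowered them about 30 mm and squeezed again, and that worked.

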